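# Change the die on the turntable press

### The arm

A 6-joint arm with a two-finger parallel gripper is mounted at the origin on the work surface. World frame = base frame: x ahead of the robot, y to its left, z up, the work surface at z = 0. Lengths are in m, angles in rad, forces in N, time in s.
With the tool pointing down it reaches from about 0.325 to 0.75 m from the base axis. Payload 7.6 kg.
Tool frame: the origin (TCP) lies on the centre line of the jaws, within the pads' length; the fingertips stand 19 mm ahead of it and the grasp point (between the pads) is the TCP; z points along the fingers, y is the line along which they close (so a half turn about z gives the same grasp; the last joint's range is limited). The gripper opens to 85 mm and grips with 20 to 120 N. Pads are 22 mm wide; open, the fingers measure 114 mm over their backs; the gripper's body (76 mm by 85 mm) begins 54 mm behind the grasp point. The pads swing forward as they close: fully open they stand 13 mm farther back than shut.
Start: joints at [1.2, 0.052, 1.401, -0, 1.689, -0.07], TCP at [0.156, 0.501, 0.25] pointing down, gripper open.
Joint ranges: [-2.9, 2.9], [-0.91, 2.17], [0.12, 2.37], [-1.06, 4.2], [0.26, 2.73], [-2.93, 2.93]. Speed limits (rad/s): [2.57, 2.57, 3.01, 3.14, 3.14, 3.14].

### API

Orientations are given as a rotation vector (axis times angle).
In Python, from bench import ctrl, camera, workorder gives the robot as it stands.
- The arm moves only by the shell command python3 -m handwheel 'ROWS'. ROWS is JSON, one flat list of numbers, 7 for each row, row after row: the finger opening in mm, from 0 to 85.4, then the shift along the tool's x, y, z in mm, then the turn, a rotation vector about the tool's x, y, z in degrees. In form: [grip, tx, ty, tz, rx, ry, rz, grip, tx, ty, tz, rx, ry, rz, ...]. A call has 1 to 12 rows; each row shifts and turns the commanded pose from where the row before left it, along the tool's axes as they then stand; what a row does not reach is not made up. A row lasts 1/10 s, in which the tool goes at most 50 mm and 8.59 degrees, less where a joint would pass 70% of its speed; a pose out of reach is approached as far as the arm can. A call with a gripper value outside its range is refused whole. The fingers move at their own pace and stop on an object; the grip force is fixed at half the most. Time passes only in rows, so rows that do not move let the fingers close. It gives the time, the measured TCP pose, the force, the opening and the grip force at its end, in the units of the state.
- ctrl.observe(): the state, without advancing time (a new reading comes with each control period).
- camera(name): name is "side" or "top" or "wrist"; returns a dict with "frame" (400x640x3 uint8, red, green, blue), "fx", "fy", "cx", "cy" (pixels), "R" (3x3) and "t" (3): a world point X has camera coordinates R X + t. Camera axes: x right, y down, z forward; pixel columns grow to the right and rows downward; lengths in m; the calibration is good to about 2 mm. A picture is of the moment at which its call begins. There is no depth.
- workorder.close_job(): hands the job in; it is judged then, once.
The state is a dict: "time": time; "joints": joint angles; "joint_velocities": joint speeds; "joint_torque": joint torques, N m; "ee_pos": TCP position; "eef_rot": TCP orientation; "force": force on the tool from outside, world axes, zero at the start; "ft_torque": the same for the moment, N m; "grip_width": opening from 0.0 (shut) to 1.0 (fully open); "finger_force": force on a finger pad.
Only numpy, scipy, OpenCV 4.12 (cv2) and the standard library are available. Lean on these libraries where they do the work, as an engineer would, in place of code of your own. Each camera call takes 0.05 s, during which the arm holds its last target. There are 200 camera calls.

### The job

Take the orange die out of the rack, set it down upright on the black rubber mat and let go so that you can take it again by its other sides, then stand it in the empty bay of the press's turntable and let go. Turn the turntable just one click counterclockwise (seen from above) until it settles with the orange die under the press ram, then push the lever with the red bar down until its catch holds it. Never drop the die, and leave the other dies, the stapler, the tape dispenser and the glue tin where they are.

Things in the scene. Friction and masses are not known exactly. Their poses are not given: they have to be found in the camera images.
- die_orange: the die to fit: an upright block with orange sides, a steel strip round its foot and a brass slot shape on top, 54 (its x) x 30 (its y) x 40 mm high, about 0.2 kg. Origin: centre of its underside, z up. At the start it stands in one of the rack's three slots
- die_rack: black die rack, fixed. Origin: centre of its underside, at table height. Floor 64 (x) x 156 (y) x 10 mm. Three slots, centres at y = -46, 0, 46 mm; each die's long side lies along the rack's x. Slot walls: 34 mm long in x, tops 56 mm above the table (die tops 50 mm), 3 mm from the dies' long sides. The dies' ends stick out 10 mm past the walls and are free
- mat_top (a point): centre of the top face of a black rubber mat lying fixed on the table, 130 (x) x 120 (y) x 3 mm
- press: the die press, fixed: round grey base, 260 mm diameter, 30 mm high, with a foot 120 mm wide out to y = -240 mm; on it a round aluminium turntable, 240 mm diameter; at y = -195 mm the lever's column, 64 mm wide, 175 mm high. Origin: on the turntable's axis at table height, z up. The loading place is at its -x side (yellow mark), the press ram at its -y side, 66 mm from the axis
- turntable (a joint): angle of the turntable, rad: 0 at the start, grows counterclockwise seen from above. Spring detents click in every quarter turn (0, 1.571, ...), each catching within about 0.14 rad; about 3 N at a stud pushes it over a click
- table_axis (a point): on the turntable's axis, at the height of its top face and of the bay's floor (45 mm above the table); turns with the turntable. Three of its four bays hold bolted-in dies 40 mm high, 30 mm along the radius and 54 mm across it
- bay (a point): centre of the floor of the empty bay, 66 mm from the axis; its frame turns with the turntable, at the start it is the press's. The die stands here, long side along the frame's y. Two dark fences (30 mm in x, 6 mm thick, 46 mm high) stand at the die's ends, 59 mm apart; its long sides (-x, +x) are open but for lips 4 mm high, 36 mm apart
- stud (a point): top of one of the turntable's four upright round studs for turning it: 12 mm diameter, 40 mm high above the turntable's face, 105 mm from the axis, midway between the bays. At the start this one is the far left one, at 45 degrees from the press's x towards its y; the others follow every 90 degrees
- press_lever (a joint): angle of the sprung lever, rad: 0 raised (start), 0.7 level and fully down, where a catch holds it; the push at the bar rises from about 1 N to about 7 N where the catch is felt, near 0.47; past about 0.65 the catch snaps it home, before that it springs back up
- lever_bar (a point): centre of the red crossbar at the lever's free end: 22 mm diameter, 50 mm long along the press's x, pressed from above; it swings about the lever hinge at 150 mm and goes from about 247 mm above the table (raised) to 150 mm (down). The ram foot, 22 mm diameter, hangs 60 mm below the lever
- lever_hinge (a point): centre of the lever's hinge on the column, 150 mm above the table; hinge line along the press's x
- die_blue: another die in the rack, blue, same size, brass disc on top; leave it
- die_grey: another die in the rack, grey, same size, brass square on top; leave it
- stapler: black stapler, 145 x 38 x 49 mm, lying at the far side of the table; origin under its centre
- tape_dispenser: dark red tape dispenser, 150 x 60 x 86 mm, right of the robot; origin under its centre
- glue_tin: orange glue tin with blue label, 52 mm diameter, 120 mm high, on the left; origin under its centre
Mind the look-alikes: they are no part of the job. What is shaped like the die_orange but turquoise is not meant. Several things look just like the part that bears mat_top: the one meant starts farthest from the robot's base.

How it is judged:
On the way, in this order (a step that is already met when the one before it is completed fails the run):
1. the orange die stands upright on the mat, let go (x of die_orange in the frame of mat_top between -0.06 and 0.06 m and y of die_orange in the frame of mat_top between -0.055 and 0.055 m and z of die_orange in the frame of mat_top between -0.004 and 0.004 m and angle between die_orange's own z axis and vertical below 0.08 rad and contact force between the fingers and die_orange below 0.1 N), for 0.2 s.
2. the orange die stands on the floor of the empty bay, let go, with the turntable still at its first click (x of die_orange in the frame of bay between -0.006 and 0.006 m and y of die_orange in the frame of bay between -0.006 and 0.006 m and z of die_orange in the frame of bay between -0.004 and 0.004 m and angle between die_orange's own z axis and vertical below 0.08 rad and contact force between the fingers and die_orange below 0.1 N and value of joint turntable between -0.1 and 0.1 rad), for 0.2 s.
3. the turntable has settled one click on with the die in its bay, the lever not yet pressed (x of die_orange in the frame of bay between -0.006 and 0.006 m and y of die_orange in the frame of bay between -0.006 and 0.006 m and z of die_orange in the frame of bay between -0.004 and 0.004 m and angle between die_orange's own z axis and vertical below 0.08 rad and value of joint turntable between 1.521 and 1.621 rad and value of joint press_lever below 0.3 rad), for 0.2 s.
At the end, for the whole second after the job is handed in: the orange die stands upright on the bay's floor within 6 mm of the bay's centre, let go and at rest; the turntable rests within 0.05 rad of its next click (1.571 rad); the lever stays down by itself (above 0.64 rad) (x of die_orange in the frame of bay between -0.006 and 0.006 m and y of die_orange in the frame of bay between -0.006 and 0.006 m and z of die_orange in the frame of bay between -0.004 and 0.004 m and angle between die_orange's own z axis and vertical below 0.08 rad and value of joint turntable between 1.521 and 1.621 rad and value of joint press_lever above 0.64 rad and contact force between the fingers and die_orange below 0.1 N and linear speed of die_orange below 0.02 m/s and velocity of joint turntable between -0.05 and 0.05 rad/s); the robot touches nothing.
It fails at once if the turntable is turned backwards by over 0.4 rad or past the next click by over 0.4 rad (value of joint turntable below -0.4 rad or value of joint turntable above 1.97 rad).
It fails at once if the orange die is dropped (falls faster than 0.45 m/s untouched by the fingers) (linear speed of die_orange above 0.45 m/s and contact force between the fingers and die_orange below 0.1 N).
It fails at once if another die is moved by over 15 mm or the stapler, tape dispenser or glue tin by over 30 mm (distance of any of die_blue, die_grey from where it was at the start of the episode above 0.015 m or distance of any of stapler, tape_dispenser, glue_tin from where it was at the start of the episode above 0.03 m).
It also fails if it takes over 70 s, if anything falls off the work surface, if the arm or the gripper's body presses on something with over 40 N, if the wrist force passes 120 N, or if a joint passes its speed limit or range.

## Working session

There is one attempt and no reset: what is moved stays moved. The work goes in short steps, Python scripts to look and compute and a shell command to move; the robot and the scene stay as the last step left them, time stands still between calls to the robot, and variables do not carry over. Pictures are saved under pics/ and viewed, at most 10 in all, crops included, and the job is handed in when it is done.

```bash
mkdir -p pics; ls
cat > h.py <<'E'
import numpy as np, cv2
from bench import ctrl, camera, workorder
from scipy.spatial.transform import Rotation as Ro
def ray(c,u,v):
    R=np.array(c["R"]);t=np.array(c["t"]);d=R.T@np.array([(u-c["cx"])/c["fx"],(v-c["cy"])/c["fy"],1]);return -R.T@t,d
def onz(c,u,v,z):
    o,d=ray(c,u,v);return o+d*(z-o[2])/d[2]
def proj(c,X):
    p=np.array(c["R"])@np.array(X)+np.array(c["t"]);return c["fx"]*p[0]/p[2]+c["cx"],c["fy"]*p[1]/p[2]+c["cy"]
def save(c,n,crop=None,s=1):
    f=c["frame"][...,::-1]
    if crop: x0,y0,x1,y1=crop;f=f[y0:y1,x0:x1]
    cv2.imwrite("pics/"+n,cv2.resize(f,None,fx=s,fy=s,interpolation=cv2.INTER_CUBIC))
E
python3 - <<'E'
from h import *
import pickle
for n in("top","side"):
    c=camera(n);save(c,n+"0.png",None,1.25);pickle.dump(c,open(n+".pkl","wb"))
    print(n,c["fx"],-np.array(c["R"]).T@c["t"],np.array(c["R"]).round(2).tolist())
print(ctrl.observe())
E
```

```text
pics
top 373.9837873033286 [0.44686222 0.06155428 1.04602849] [[0.0, -1.0, -0.0], [-1.0, -0.0, -0.03], [0.03, 0.0, -1.0]]
side 448.7892952781068 [ 0.09629836 -1.00877909  0.9015995 ] [[0.93, -0.35, -0.02], [-0.21, -0.51, -0.84], [0.29, 0.78, -0.55]]
{'time': 0.1, 'joints': array([ 1.19967542e+00,  5.27748479e-02,  1.40161173e+00,  1.41047190e-05,
        1.68860785e+00, -7.02974347e-02]), 'joint_velocities': array([-0.00042029, -0.00154381, -0.00228244,  0.00067199, -0.00114206,
       -0.00188217]), 'joint_torque': array([ 9.48165034e-04, -3.82581103e+01, -3.60986137e+01, -4.55965642e-05,
        4.72354121e-03,  1.53445939e-05]), 'ee_pos': array([0.15544709, 0.50120774, 0.24956186]), 'eef_rot': array([-4.70701986e-01, -3.10580513e+00,  2.14344748e-03]), 'force': array([ 0.60740251,  0.29123373, -0.2613677 ]), 'ft_torque': array([ 0.00741187, -0.03809647, -0.04500863]), 'finger_force': 0.0, 'grip_width': 0.9969262908062068}
```

View pics/top0.png

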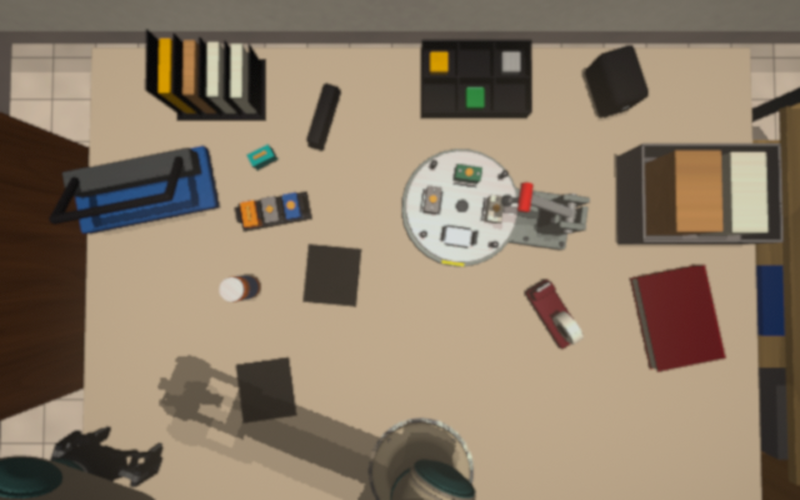

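View pics/side0.png

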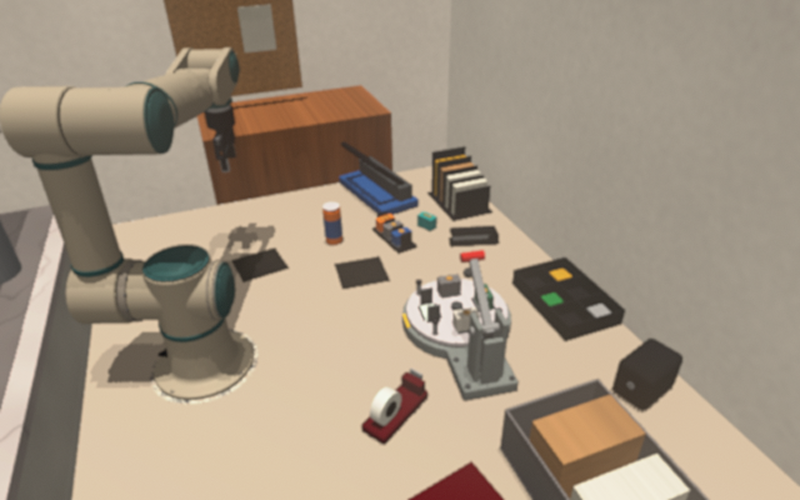

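The top view shows these candidates for the orange die, in 640x400 pixels: rack left slot (198,171), turquoise block (210,125) and orange glue tin (190,230). I choose the orange block in the rack. There are two mats, at (266,220) and (213,312). I choose the first if its distance from the base is larger. The press axis is near (369,165), the red bar near (420,157), and the empty bay (white tray) near (367,189).

Run:
```python
from h import *
import pickle
c=pickle.load(open("top.pkl","rb"));s=pickle.load(open("side.pkl","rb"))
hsv=cv2.cvtColor(c["frame"],cv2.COLOR_RGB2HSV)
def comps(name,m,z,amin=30,box=None):
    m=m.astype(np.uint8)*255
    if box: k=np.zeros_like(m);k[box[1]:box[3],box[0]:box[2]]=1;m=m*k
    for q in cv2.findContours(m,cv2.RETR_EXTERNAL,cv2.CHAIN_APPROX_NONE)[0]:
        if cv2.contourArea(q)<amin: continue
        P=np.array([onz(c,*p[0].astype(float),z)[:2]*1000 for p in q],np.float32)
        print(name,q.mean((0,1)).round(),[np.round(a,1) for a in cv2.minAreaRect(P)],"r",np.hypot(*P.mean(0)))
V=hsv[...,2];S=hsv[...,1];H=hsv[...,0]
comps("mats",(V<75),0.003,800,(170,185,310,345))
comps("rackall",(V<90)|((S>120)&((H>100)|(H<16))&(V>60)),0.05,200,(180,145,255,190))
comps("orange",(S>170)&(H<18)&(V>110),0.05,30,(180,145,255,190))
comps("blue",(S>120)&(H>100)&(H<130),0.05,30,(215,145,255,190))
comps("table",(S<60)&(V>110),0.045,3000,(310,100,480,230))
comps("red",(S>150)&((H<6)|(H>174))&(V>120),0.247,20,(400,130,440,180))
im=np.hstack([cv2.resize(c["frame"][140:190,180:260],(560,350),interpolation=cv2.INTER_CUBIC)])
im2=cv2.resize(s["frame"][160:210,290:370],(240,150),interpolation=cv2.INTER_CUBIC)
cv2.imwrite("pics/crop1.png",im[...,::-1])
```

```text
mats [212. 312.] [array([176.1, 345.3]), array([128. , 118.8]), np.float64(9.4)] r 385.93643
mats [265. 220.] [array([432.1, 198.5]), array([112.3, 122.2]), np.float64(85.0)] r 474.95532
rackall [219. 169.] [array([569.3, 321. ]), array([ 62. , 155.9]), np.float64(10.2)] r 649.5912
orange [199. 171.] [array([561.6, 371.5]), array([53.8, 33.7]), np.float64(11.0)] r 673.91364
blue [234. 170.] [array([565.6, 278.8]), array([20.6, 28.4]), np.float64(11.5)] r 629.97394
blue [232. 158.] [array([596.2, 284.8]), array([16.9, 28.8]), np.float64(5.9)] r 661.1667
table [412. 169.] [array([ 551.8, -144. ]), array([393.6, 258.1]), np.float64(66.9)] r 602.5327
red [420. 157.] [array([ 570.4, -164. ]), array([19.2, 49.3]), np.float64(80.9)] r 593.19574
```

View pics/crop1.png

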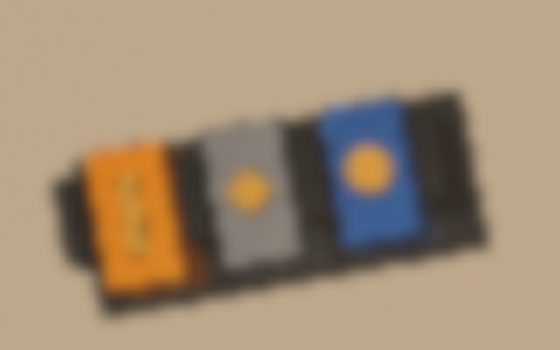

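The crop confirms it: the orange die is at the rack's left end at pixel (199,171), followed by grey and blue. It lies at about (0.563, 0.371) with yaw about 10.5°, and its 54 x 34 mm size agrees. The far mat at (0.432, 0.198) is farthest from the base (0.475 m against 0.386 m).

```bash
cat >> h.py <<'E'
def plan(x,y,z,ang,n,half=False):
    """identical rows from measured pose to TCP (x,y,z) m, closing line at world angle ang (deg)"""
    o=ctrl.observe();R=Ro.from_rotvec(o["eef_rot"]);Ry=R.as_matrix()[:,1];cur=np.degrees(np.arctan2(Ry[1],Ry[0]))
    d=(ang-cur+90)%180-90
    if half: d-=180*np.sign(d)
    r=np.radians(cur+d);Yt=np.array([np.cos(r),np.sin(r),0]);Zt=np.array([0,0,-1.]);T=Ro.from_matrix(np.stack([np.cross(Yt,Zt),Yt,Zt],1))
    w=(R.inv()*T).as_rotvec()/n
    A=sum(Ro.from_rotvec(w*k).as_matrix() for k in range(n))
    t=np.linalg.solve(A,R.inv().apply(np.array([x,y,z])-o["ee_pos"]))
    print("n",n,"row:",np.round(t*1000,1).tolist(),np.round(np.degrees(w),2).tolist(),"q6",o["joints"][5].round(2),"dAng",d.round(1))
E
python3 -c "
from h import *
plan(.563,.371,.2,10.5,12)"
```

```text
n 12 row: [-33.1, 17.6, 4.1] [-0.01, 0.0, 5.19] q6 -0.07 dAng -62.3
```

```bash
python3 -m handwheel '[85,-33.1,17.6,4.1,0,0,5.19,85,-33.1,17.6,4.1,0,0,5.19,85,-33.1,17.6,4.1,0,0,5.19,85,-33.1,17.6,4.1,0,0,5.19,85,-33.1,17.6,4.1,0,0,5.19,85,-33.1,17.6,4.1,0,0,5.19,85,-33.1,17.6,4.1,0,0,5.19,85,-33.1,17.6,4.1,0,0,5.19,85,-33.1,17.6,4.1,0,0,5.19,85,-33.1,17.6,4.1,0,0,5.19,85,-33.1,17.6,4.1,0,0,5.19,85,-33.1,17.6,4.1,0,0,5.19]'
python3 -m handwheel '[85,0,0,0,0,0,0,85,0,0,0,0,0,0]'
python3 - <<'E'
from h import *
import pickle
c=camera("wrist");pickle.dump(c,open("w1.pkl","wb"));save(c,"w1.png")
print(c["fx"],-np.array(c["R"]).T@c["t"],np.array(c["R"]).round(2).tolist())
plan(.563,.371,.2,10.5,1)
E
```

```text
time: 1.3
ee_pos: [0.5642, 0.3696, 0.2]
eef_rot: [-2.013, -2.411, 0.002]
force: [0.7, 0.4, -0.0]
grip_width: 0.995
finger_force: 0.0
time: 1.5
ee_pos: [0.5635, 0.3701, 0.2002]
eef_rot: [-2.009, -2.414, 0.002]
force: [-0.0, 1.3, 0.1]
grip_width: 0.992
finger_force: 0.0
315.59367570204176 [0.55093927 0.44194024 0.32351436] [[0.98, 0.18, -0.0], [0.17, -0.94, 0.29], [0.05, -0.28, -0.96]]
n 1 row: [-0.0, 0.1, 0.7] [-0.05, -0.01, 0.04] q6 0.34 dAng -0.0
```

View pics/w1.png

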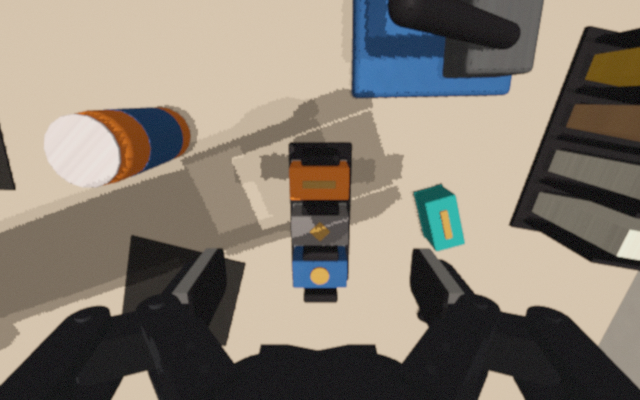

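Run:
```python
from h import *
import pickle
c=pickle.load(open("w1.pkl","rb"))
hsv=cv2.cvtColor(c["frame"],cv2.COLOR_RGB2HSV)
for n,m,b in(("or",cv2.inRange(hsv,(2,120,60),(20,255,255)),(270,140,370,215)),("bl",cv2.inRange(hsv,(100,120,60),(130,255,255)),(270,230,370,300))):
    k=np.zeros_like(m);k[b[1]:b[3],b[0]:b[2]]=1;m=m*k
    q=max(cv2.findContours(m,0,1)[0],key=cv2.contourArea)
    print(n,cv2.boundingRect(q))
    P=np.array([onz(c,*p[0].astype(float)+.5,.05)[:2]*1000 for p in q],np.float32);print([np.round(a,1) for a in cv2.minAreaRect(P)])
    e=np.array([np.cos(np.radians(10.5)),np.sin(np.radians(10.5))]);print(np.percentile(P@e,[2,98]),np.percentile(P@[-e[1],e[0]],[0,100]))
```

```text
or (289, 161, 61, 40)
[array([565.4, 373.2]), array([54., 36.]), np.float64(10.5)]
[596.97368041 650.81248376] [245.97220223 281.92948362]
bl (293, 247, 54, 42)
[array([581.7, 287.3]), array([52.1, 44.8]), np.float64(10.5)]
[598.33949432 650.25089314] [154.06804662 198.91021303]
```

Same picture as before: the orange top spans pixels x 289–350, y 168–200, with blue at y 247–289. The die centre is (0.566, 0.370) with yaw 10.5°. Its 54 mm length matches, and the across position is consistent with the 46 mm slot pitch.

```bash
python3 -c "
from h import *
plan(.566,.3703,.035,10.5,6)"
```

```text
n 6 row: [-0.2, 0.5, 27.6] [-0.01, -0.0, 0.01] q6 0.34 dAng -0.0
```

```bash
python3 -m handwheel '[85,-0.2,0.5,27.6,0,0,0,85,-0.2,0.5,27.6,0,0,0,85,-0.2,0.5,27.6,0,0,0,85,-0.2,0.5,27.6,0,0,0,85,-0.2,0.5,27.6,0,0,0,85,-0.2,0.5,27.6,0,0,0,85,0,0,0,0,0,0]'
python3 -m handwheel '[40,0,0,0,0,0,0,40,0,0,0,0,0,0,40,0,0,0,0,0,0,40,0,0,0,0,0,0,40,0,0,0,0,0,0,40,0,0,0,0,0,0,40,0,0,0,0,0,0]'
```

```text
time: 2.25
ee_pos: [0.5631, 0.37, 0.0306]
eef_rot: [-2.004, -2.415, 0.012]
force: [-0.4, -0.3, 0.3]
grip_width: 0.998
finger_force: 0.0
time: 2.95
ee_pos: [0.5675, 0.3711, 0.0386]
eef_rot: [2.008, 2.415, 0.007]
force: [-1.7, 1.4, 6.7]
grip_width: 0.624
finger_force: 65.7
```

```bash
python3 -m handwheel '[40,0,0,-5,0,0,0,40,0,0,-15,0,0,0,40,0,0,-20,0,0,0,40,0,0,-20,0,0,0,40,0,0,-20,0,0,0,40,0,0,-20,0,0,0,40,0,0,0,0,0,0,40,0,0,0,0,0,0]'
python3 - <<'E'
from h import *
o=ctrl.observe();print(o["ee_pos"],o["grip_width"],o["finger_force"],o["force"])
plan(.432,.198,.12,10.5,10)
import pickle
c=camera("top");pickle.dump(c,open("top1.pkl","wb"));save(c,"press1.png",(315,110,475,220),5)
E
```

```text
time: 3.75
ee_pos: [0.5665, 0.37, 0.1358]
eef_rot: [2.009, 2.415, 0.001]
force: [0.4, -0.7, -3.2]
grip_width: 0.619
finger_force: 64.8
[0.56648846 0.37004821 0.13582844] 0.6190723141843064 64.82136368751526 [ 0.43410778 -0.68001421 -3.2419487 ]
n 10 row: [-14.5, -16.4, 1.6] [0.0, -0.0, -0.0] q6 0.34 dAng 0.0
```

View pics/press1.png

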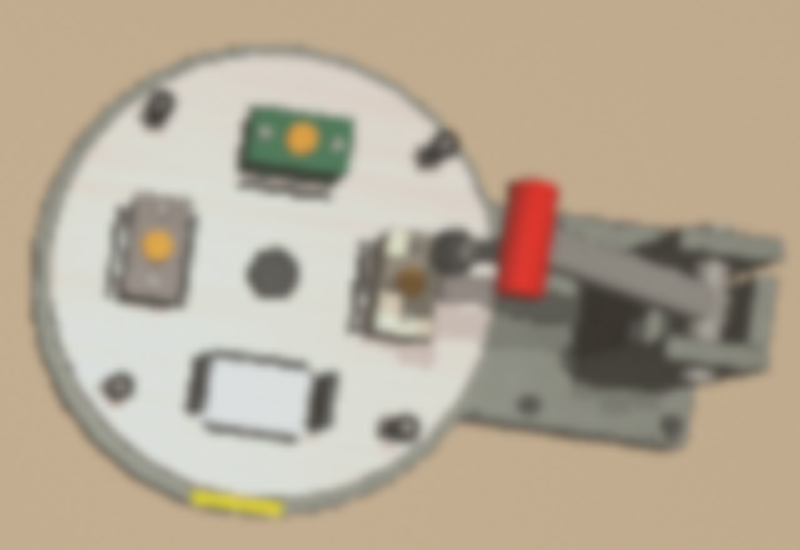

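The crop shows the hub at crop pixel (272,273), the white empty bay between dark fences at about (258,393), the yellow mark at (237,502) and the red bar at (528,238). The lever column is on the right.

```bash
python3 -m handwheel '[40,-14.5,-16.4,1.6,0,0,0,40,-14.5,-16.4,1.6,0,0,0,40,-14.5,-16.4,1.6,0,0,0,40,-14.5,-16.4,1.6,0,0,0,40,-14.5,-16.4,1.6,0,0,0,40,-14.5,-16.4,1.6,0,0,0,40,-14.5,-16.4,1.6,0,0,0,40,-14.5,-16.4,1.6,0,0,0,40,-14.5,-16.4,1.6,0,0,0,40,-14.5,-16.4,1.6,0,0,0,40,0,0,0,0,0,0,40,0,0,0,0,0,0]'
python3 - <<'E'
from h import *
import pickle
c=pickle.load(open("top1.pkl","rb"));f=c["frame"]
hsv=cv2.cvtColor(f,cv2.COLOR_RGB2HSV);H,S,V=cv2.split(hsv)
def pts(m,b):
    ys,xs=np.nonzero(m[b[1]:b[3],b[0]:b[2]]);return np.c_[xs+b[0],ys+b[1]].astype(float)+.5
W=lambda p,z:np.array([onz(c,u,v,z)[:2] for u,v in p])*1000
m=((S<40)&(V>150)).astype(np.uint8)
m2=np.zeros_like(m);m2[115:215,318:410]=m[115:215,318:410]
q=max(cv2.findContours(m2,0,1)[0],key=cv2.contourArea);hull=cv2.convexHull(q)[:,0].astype(float)
hull=hull[hull[:,0]<407]+.5
from scipy.optimize import least_squares
P=W(hull,.045);r=least_squares(lambda s:np.hypot(*(P-s[:2]).T)-s[2],[540,-20,120],loss='soft_l1');print("circle",r.x)
hub=W(pts(V<120,(362,156,378,173)),.05);print("hub",hub.mean(0),np.ptp(hub,0))
yl=W(pts((S>150)&(H>22)&(H<35),(345,200,380,220)),.03);print("yellow",yl.mean(0))
a=r.x[:2]-yl.mean(0);print("yaw",np.degrees(np.arctan2(a[1],a[0])),np.hypot(*a))
red=W(pts((S>150)&((H<6)|(H>174)),(405,135,435,175)),.247);print("bar",red.mean(0),cv2.minAreaRect(red.astype(np.float32)))
for n,b in(("A",(350,178,359,195)),("B",(374,181,384,199))):
    d=W(pts(V<90,b),.091);print("fence",n,len(d),d.mean(0),d.min(0),d.max(0))
plan(.432,.198,.0335,10.5,5)
E
```

```text
time: 5.0
ee_pos: [0.4312, 0.1974, 0.1187]
eef_rot: [-2.009, -2.414, 0.001]
force: [0.7, 0.4, -2.7]
grip_width: 0.619
finger_force: 64.7
circle [578.14194582 -85.03740591 124.41810303]
hub [579.77743922 -85.17417646] [21.48704069 21.3884656 ]
yellow [457.17805288 -68.52198762]
yaw -7.774625095417382 122.08612712595993
bar [ 568.84085257 -165.20505539] ((569.2820434570312, -165.09031677246094), (19.193819046020508, 49.27445602416992), 80.86698913574219)
fence A 3 [515.91645901 -40.12518738] [513.35395936 -40.12848737] [518.4791174 -40.1218876]
fence B 17 [ 508.98116453 -103.25852888] [ 498.13408072 -106.60076638] [ 518.63129299 -101.41651248]
n 5 row: [0.1, 0.2, 17.0] [-0.01, -0.0, -0.01] q6 0.17 dAng 0.0
```

```bash
python3 -m handwheel '[40,0.1,0.2,20,0,0,0,40,0.1,0.2,20,0,0,0,40,0.1,0.2,20,0,0,0,40,0,0,12,0,0,0,40,0,0,6,0,0,0,40,0,0,3,0,0,0,40,0,0,0,0,0,0,40,0,0,0,0,0,0]'
python3 -m handwheel '[40,0,0,1.5,0,0,0,40,0,0,0,0,0,0,40,0,0,0,0,0,0]'
```

```text
time: 5.8
ee_pos: [0.4326, 0.1983, 0.0393]
eef_rot: [2.009, 2.415, 0.002]
force: [0.1, -0.4, -1.6]
grip_width: 0.622
finger_force: 64.8
time: 6.1
ee_pos: [0.4322, 0.1981, 0.0372]
eef_rot: [2.009, 2.415, 0.001]
force: [1.3, 0.5, -2.8]
grip_width: 0.621
finger_force: 64.8
```

```bash
python3 -m handwheel '[40,0,0,1.5,0,0,0,40,0,0,0,0,0,0,40,0,0,0,0,0,0]'; python3 -m handwheel '[40,0,0,1,0,0,0,40,0,0,0,0,0,0,40,0,0,0,0,0,0]'; python3 -m handwheel '[40,0,0,1,0,0,0,40,0,0,0,0,0,0,40,0,0,0,0,0,0]'
```

```text
time: 6.4
ee_pos: [0.432, 0.1981, 0.0354]
eef_rot: [-2.009, -2.415, 0.0]
force: [-0.2, 0.0, -2.0]
grip_width: 0.62
finger_force: 64.8
time: 6.7
ee_pos: [0.4321, 0.1981, 0.0345]
eef_rot: [-2.009, -2.415, -0.0]
force: [1.2, 0.2, -2.4]
grip_width: 0.622
finger_force: 64.8
time: 7.0
ee_pos: [0.4321, 0.1981, 0.0335]
eef_rot: [-2.009, -2.415, -0.0]
force: [0.1, -0.3, -2.6]
grip_width: 0.624
finger_force: 64.8
```

```bash
for i in 1 2; do :; done; python3 -m handwheel '[40,0,0,1,0,0,0,40,0,0,0,0,0,0,40,0,0,0,0,0,0]'; python3 -m handwheel '[40,0,0,1,0,0,0,40,0,0,0,0,0,0,40,0,0,0,0,0,0]'; python3 -m handwheel '[40,0,0,1,0,0,0,40,0,0,0,0,0,0,40,0,0,0,0,0,0]'
```

```text
time: 7.3
ee_pos: [0.4321, 0.1981, 0.0325]
eef_rot: [-2.009, -2.415, -0.0]
force: [-0.9, -0.3, -3.6]
grip_width: 0.626
finger_force: 64.8
time: 7.6
ee_pos: [0.4322, 0.1981, 0.0316]
eef_rot: [2.009, 2.415, 0.001]
force: [-0.2, 0.4, -2.0]
grip_width: 0.621
finger_force: 64.8
time: 7.9
ee_pos: [0.4323, 0.1981, 0.0316]
eef_rot: [2.009, 2.415, 0.0]
force: [-5.4, -2.6, 7.3]
grip_width: 0.622
finger_force: 65.9
```

```bash
python3 -m handwheel '[40,0,0,-0.5,0,0,0,70,0,0,0,0,0,0,70,0,0,0,0,0,0,80,0,0,0,0,0,0,80,0,0,0,0,0,0,80,0,0,0,0,0,0,80,0,0,0,0,0,0,85,0,0,-20,0,0,0,85,0,0,-40,0,0,0,85,0,0,-40,0,0,0,85,0,0,-40,0,0,0]'
python3 -m handwheel '[85,0,0,0,0,0,0,85,0,0,0,0,0,0]'
python3 - <<'E'
from h import *
import pickle
c=camera("wrist");pickle.dump(c,open("w2.pkl","wb"));save(c,"w2.png")
hsv=cv2.cvtColor(c["frame"],cv2.COLOR_RGB2HSV)
m=cv2.inRange(hsv,(2,120,60),(20,255,255))
print("expect",proj(c,(.4323,.1981,.043)))
for q in cv2.findContours(m,0,1)[0]:
    if cv2.contourArea(q)<400: continue
    P=np.array([onz(c,*p[0].astype(float)+.5,.043)[:2]*1000 for p in q],np.float32);print(cv2.boundingRect(q),[np.round(a,1) for a in cv2.minAreaRect(P)])
    e=np.array([np.cos(np.radians(10.5)),np.sin(np.radians(10.5))]);print(np.percentile(P@e,[2,98]),np.percentile(P@[-e[1],e[0]],[0,100]))
E
```

```text
time: 9.0
ee_pos: [0.4318, 0.198, 0.1725]
eef_rot: [-2.009, -2.415, 0.0]
force: [1.6, 0.5, -0.6]
grip_width: 0.996
finger_force: 0.0
time: 9.2
ee_pos: [0.4324, 0.1982, 0.1717]
eef_rot: [2.009, 2.414, 0.003]
force: [-1.2, 0.1, -0.6]
grip_width: 0.994
finger_force: 0.0
expect (np.float64(316.26828188984575), np.float64(191.18006429491695))
(284, 166, 67, 44) [array([433. , 200.6]), array([55.1, 37. ]), np.float64(10.5)]
[434.82951547 489.71450735] [ 99.87561872 136.87485303]
(518, 115, 25, 23) [array([588.2, 280.5]), array([17.3, 18.2]), np.float64(76.7)]
[620.07131235 638.55057727] [160.24052074 177.17822831]
```

View pics/w2.png

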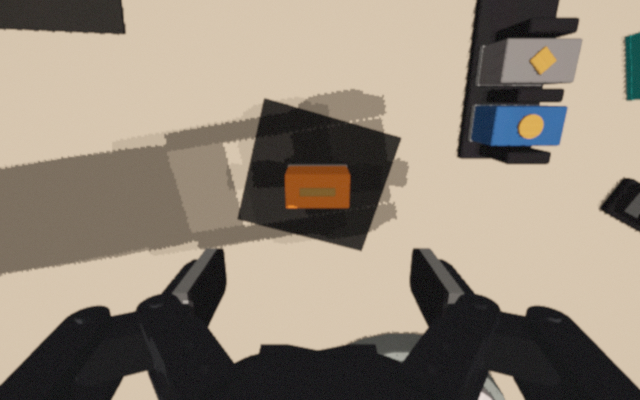

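The wrist view shows the orange die standing upright near the mat's middle at pixel (317,188), clear of the fingers, with grey and blue still in the rack. It measures (0.433, 0.198), which fits the release point. Next I regrasp it across its 30 mm sides.

```bash
python3 -c "
from h import *
plan(.4325,.1976,.12,100.4,12)"
```

```text
n 12 row: [-0.1, 0.0, 4.2] [-0.0, -0.0, -7.49] q6 0.17 dAng 89.9
```

```bash
python3 -m handwheel '[85,0,0,4.2,0,0,-7.5,85,0,0,4.2,0,0,-7.5,85,0,0,4.2,0,0,-7.5,85,0,0,4.2,0,0,-7.5,85,0,0,4.2,0,0,-7.5,85,0,0,4.2,0,0,-7.5,85,0,0,4.2,0,0,-7.5,85,0,0,4.2,0,0,-7.5,85,0,0,4.2,0,0,-7.5,85,0,0,4.2,0,0,-7.5,85,0,0,4.2,0,0,-7.5,85,0,0,4.2,0,0,-7.5]'; python3 -m handwheel '[70,0,0,0,0,0,0,70,0,0,0,0,0,0,70,0,0,0,0,0,0]'
python3 -c "
from h import *
plan(.4325,.1976,.0305,100.5,5)"
```

```text
time: 10.45
ee_pos: [0.4311, 0.1977, 0.1183]
eef_rot: [0.295, -3.124, 0.001]
force: [-1.8, 0.6, 0.0]
grip_width: 0.995
finger_force: 0.0
time: 10.75
ee_pos: [0.4319, 0.198, 0.1202]
eef_rot: [0.283, -3.128, 0.0]
force: [-0.4, -1.0, -0.0]
grip_width: 0.819
finger_force: 0.0
n 5 row: [-0.1, -0.1, 17.9] [-0.0, -0.01, -0.03] q6 -1.4 dAng 0.2
```

```bash
python3 -m handwheel '[70,-0.1,-0.1,17.9,0,0,-0.1,70,-0.1,-0.1,17.9,0,0,0,70,-0.1,-0.1,17.9,0,0,-0.1,70,-0.1,-0.1,17.9,0,0,0,70,-0.1,-0.1,17.9,0,0,0,70,0,0,0,0,0,0,70,0,0,0,0,0,0]'; python3 -m handwheel '[20,0,0,0,0,0,0,20,0,0,0,0,0,0,20,0,0,0,0,0,0,20,0,0,0,0,0,0,20,0,0,0,0,0,0,20,0,0,0,0,0,0,20,0,0,0,0,0,0]'
python3 -m handwheel '[20,0,0,-5,0,0,0,20,0,0,-20,0,0,0,20,0,0,-30,0,0,0,20,0,0,-40,0,0,0,20,0,0,-40,0,0,0,20,0,0,-35,0,0,0,20,0,0,0,0,0,0,20,0,0,0,0,0,0]'
python3 -c "
from h import *
plan(.5135,-.0755,.2,-8,12)
plan(.5135,-.0755,.2,-8,24)"
```

```text
time: 11.45
ee_pos: [0.4328, 0.1977, 0.0314]
eef_rot: [0.291, -3.128, -0.0]
force: [-0.1, 0.0, 0.1]
grip_width: 0.818
finger_force: 0.0
time: 12.15
ee_pos: [0.4333, 0.1979, 0.0322]
eef_rot: [-0.292, 3.126, 0.001]
force: [-0.3, 0.3, 5.6]
grip_width: 0.345
finger_force: 60.7
time: 12.95
ee_pos: [0.4325, 0.1976, 0.2009]
eef_rot: [-0.292, 3.128, 0.0]
force: [-0.1, 0.8, -2.7]
grip_width: 0.34
finger_force: 59.8
n 12 row: [11.4, -22.6, 0.1] [-0.0, 0.0, -5.94] q6 -1.41 dAng 71.3
n 24 row: [6.0, -11.2, 0.0] [-0.0, 0.0, -2.97] q6 -1.41 dAng 71.3
```

```bash
python3 -c "
from h import *
plan(.5136,-.0758,.2,-8,20,True)"
```

```text
n 20 row: [-14.0, -8.9, 0.0] [0.0, 0.0, 5.43] q6 -1.41 dAng -108.7
```

```bash
python3 -m handwheel '[20,-14,-8.9,0,0,0,5.43,20,-14,-8.9,0,0,0,5.43,20,-14,-8.9,0,0,0,5.43,20,-14,-8.9,0,0,0,5.43,20,-14,-8.9,0,0,0,5.43,20,-14,-8.9,0,0,0,5.43,20,-14,-8.9,0,0,0,5.43,20,-14,-8.9,0,0,0,5.43,20,-14,-8.9,0,0,0,5.43,20,-14,-8.9,0,0,0,5.43]'
python3 -m handwheel '[20,-14,-8.9,0,0,0,5.43,20,-14,-8.9,0,0,0,5.43,20,-14,-8.9,0,0,0,5.43,20,-14,-8.9,0,0,0,5.43,20,-14,-8.9,0,0,0,5.43,20,-14,-8.9,0,0,0,5.43,20,-14,-8.9,0,0,0,5.43,20,-14,-8.9,0,0,0,5.43,20,-14,-8.9,0,0,0,5.43,20,-14,-8.9,0,0,0,5.43,20,0,0,0,0,0,0,20,0,0,0,0,0,0]'
python3 - <<'E'
from h import *
import pickle
plan(.5136,-.0758,.2,-8,1)
c=camera("wrist");pickle.dump(c,open("w3.pkl","wb"));save(c,"w3.png")
for n,X in(("bay",(.5136,-.0758,.045)),("axis",(.579,-.085,.045)),("stud45",(.579+.105*np.cos(np.radians(37)),-.085+.105*np.sin(np.radians(37)),.085))):print(n,proj(c,X))
E
```

```text
time: 13.95
ee_pos: [0.5425, 0.0816, 0.198]
eef_rot: [-1.171, -2.91, 0.004]
force: [0.7, -0.4, -2.9]
grip_width: 0.34
finger_force: 59.6
time: 15.15
ee_pos: [0.5136, -0.0746, 0.1993]
eef_rot: [-2.366, -2.063, 0.002]
force: [-0.7, 0.4, -2.3]
grip_width: 0.342
finger_force: 59.7
n 1 row: [-1.2, 0.1, -0.7] [-0.17, -0.04, 0.16] q6 -0.08 dAng -0.2
bay (np.float64(317.44787352957945), np.float64(184.8286894882444))
axis (np.float64(390.0217344984889), np.float64(185.13191158029798))
stud45 (np.float64(512.2481329607671), np.float64(100.41821779496087))
```

View pics/w3.png

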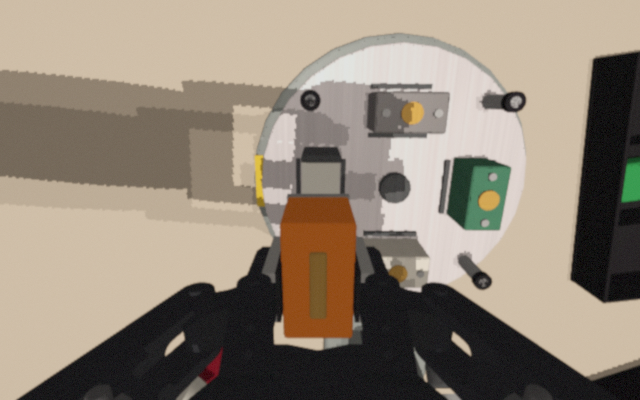

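The view shows the die held above the bay, the bay floor at about (321,178) between dark lips at columns 300 and 343, the hub at (394,187), and stud tops at (310,100), (514,101) and (482,281). The bay looks about 3 mm further +x than estimated, so I refine with these points.

Run:
```python
from h import *
import pickle
from scipy.optimize import least_squares
c=pickle.load(open("w3.pkl","rb"));g=cv2.cvtColor(c["frame"],cv2.COLOR_RGB2GRAY)
for r in(168,174,180,186): print(r,g[r,292:352].tolist())
hub=(g[170:206,376:414]<75);ys,xs=np.nonzero(hub);u,v=xs.mean()+376.5,ys.mean()+170.5;print("hub",u,v,np.ptp(xs),np.ptp(ys),onz(c,u,v,.045),onz(c,u,v,.055))
S=[]
for n,(x,y) in(("nearL",(310,100)),("farL",(514,101)),("farR",(482,281))):
    b=cv2.resize(g[y-18:y+18,x-18:x+18],None,fx=4,fy=4,interpolation=cv2.INTER_CUBIC)
    h=cv2.HoughCircles(b,cv2.HOUGH_GRADIENT,1,40,param1=80,param2=10,minRadius=22,maxRadius=48)
    u,v,rr=h[0][0];u=x-18+(u+.5)/4;v=y-18+(v+.5)/4;P=onz(c,u,v,.085)*1000;S.append(P[:2]);print(n,(u,v),rr/4,P)
S=np.array(S)
an=np.radians([135,45,-45])
f=lambda s:(S-s[:2]-105*np.c_[np.cos(an+s[2]),np.sin(an+s[2])]).ravel()
r=least_squares(f,[580,-85,-.14]);print("fit",r.x[:2],np.degrees(r.x[2]),r.fun.round(1))
m=((g>140)).astype(np.uint8)
y=c["frame"].astype(int);yl=(y[...,0]>150)&(y[...,2]<80);yl[:, :245]=0;yl[:,275:]=0;ys,xs=np.nonzero(yl);print("yel",xs.mean(),ys.mean(),onz(c,xs.mean()+.5,ys.mean()+.5,.03))
```

```text
168 [125, 126, 124, 108, 75, 50, 51, 60, 93, 125, 138, 142, 141, 140, 139, 140, 140, 140, 142, 140, 141, 141, 141, 140, 140, 142, 142, 142, 141, 141, 141, 142, 141, 140, 141, 141, 139, 142, 141, 142, 140, 139, 140, 141, 141, 142, 139, 132, 109, 72, 61, 63, 72, 110, 144, 155, 159, 155, 155, 155]
174 [124, 128, 122, 107, 77, 52, 48, 60, 88, 122, 137, 141, 140, 141, 141, 141, 140, 141, 141, 140, 142, 140, 140, 139, 139, 139, 140, 139, 141, 140, 143, 140, 141, 143, 141, 142, 140, 142, 141, 142, 141, 141, 141, 141, 142, 140, 139, 129, 104, 77, 59, 54, 69, 108, 125, 133, 129, 126, 125, 125]
180 [127, 126, 127, 118, 84, 56, 45, 57, 87, 120, 135, 140, 142, 141, 142, 139, 141, 140, 142, 142, 142, 142, 140, 140, 141, 142, 141, 140, 141, 142, 141, 141, 139, 140, 142, 142, 140, 140, 141, 140, 140, 140, 143, 140, 143, 139, 137, 126, 94, 61, 49, 48, 67, 106, 122, 128, 127, 127, 126, 126]
186 [161, 132, 127, 117, 84, 57, 48, 51, 79, 118, 137, 140, 141, 139, 142, 140, 141, 140, 142, 141, 141, 141, 141, 140, 140, 139, 142, 142, 141, 140, 141, 142, 143, 141, 142, 141, 141, 141, 142, 142, 141, 141, 140, 142, 142, 141, 137, 120, 87, 57, 51, 43, 74, 113, 125, 128, 124, 124, 124, 123]
hub 392.0189309576837 183.90311804008908 25 25 [ 0.58087926 -0.08408944  0.045     ] [ 0.57884853 -0.08114648  0.055     ]
nearL (np.float32(310.25), np.float32(100.5)) 10.05 [518.57647913  -2.11447729  85.        ]
farL (np.float32(514.0), np.float32(100.25)) 11.575 [664.10137942 -21.86250734  85.        ]
farR (np.float32(482.5), np.float32(280.0)) 9.425 [ 643.48490079 -167.62597895   85.        ]
fit [580.79662265 -84.96821446] -7.924050462749877 [ 1.1 -0.9 -0.5 -0.2 -0.6  1.1]
yel 258.572 176.424 [ 0.458959   -0.06453651  0.03      ]
```

Run:
```python
from h import *
import pickle
c=pickle.load(open("w3.pkl","rb"))
for u in(297.9,300.3,340.2,343): print(u,[onz(c,u+.5,180.5,z).round(4)[:2].tolist() for z in(.045,.049)])
a=np.radians(-7.9);e=np.array([np.cos(a),np.sin(a)]);ax=np.array([.5808,-.085])
print([(onz(c,u+.5,180.5,.047)[:2]-ax)@e*1000 for u in(300.3,340.2)])
plan(.5156,-.0759,.10,-7.9,4)
print(ctrl.observe()["ee_pos"])
```

```text
297.9 [[0.497, -0.0694], [0.4974, -0.0685]]
300.3 [[0.4992, -0.0697], [0.4996, -0.0688]]
340.2 [[0.535, -0.0746], [0.5349, -0.0736]]
343 [[0.5375, -0.075], [0.5374, -0.0739]]
[np.float64(-82.81400965474778), np.float64(-46.90403960551221)]
n 4 row: [-0.3, 0.5, 24.9] [-0.03, -0.01, 0.02] q6 -0.08 dAng -0.1
[ 0.5139064  -0.07434846  0.1997164 ]
```

Run:
```python
from h import *
import pickle
c=pickle.load(open("w3.pkl","rb"))
m=cv2.inRange(cv2.cvtColor(c["frame"],cv2.COLOR_RGB2HSV),(2,120,60),(20,255,255))
o=ctrl.observe();p=o["ee_pos"];zt=p[2]+.0119;a=np.radians(-7.9);e=np.array([np.cos(a),np.sin(a)])
for r in(240,280,320):
    xs=np.nonzero(m[r,260:380])[0]+260;u=(xs.min()+xs.max()+1)/2;P=onz(c,u,r+.5,zt);print(r,xs.min(),xs.max(),(P[:2]-p[:2])@e*1000)
ys=np.nonzero(m[:,318])[0];print(ys.min(),ys.max(),[ (onz(c,318.5,v,zt)[:2]-p[:2])@[-e[1],e[0]]*1000 for v in(225.,ys.max()+1.)])
print((np.array([.5165,-.0761])-p[:2])@e*1000)
```

```text
240 280 355 0.5652366226133165
280 282 354 0.8025699607240636
320 284 351 0.6431399119830674
197 337 [np.float64(27.33838513995647), np.float64(-24.330027098456853)]
2.8097249890868063
```

```bash
python3 -c "
from h import *
plan(.5158,-.0759,.126,-7.9,4)"
python3 -m handwheel '[20,0.3,-0.5,0,0,0,0,20,-0.3,0.5,18.5,0,0,0,20,-0.3,0.5,18.5,0,0,0,20,-0.3,0.5,18.5,0,0,0,20,-0.3,0.5,18.5,0,0,0,20,0,0,0,0,0,0,20,0,0,0,0,0,0]'
python3 - <<'E'
from h import *
import pickle
o=ctrl.observe();print(o["ee_pos"],o["force"])
plan(.5158,-.0759,.126,-7.9,1)
c=camera("wrist");pickle.dump(c,open("w4.pkl","wb"));save(c,"w4.png",(240,80,440,230),4)
E
```

```text
n 4 row: [-0.3, 0.5, 18.4] [-0.03, -0.01, 0.02] q6 -0.08 dAng -0.1
time: 15.9
ee_pos: [0.5157, -0.0755, 0.1273]
eef_rot: [-2.368, -2.064, 0.0]
force: [-0.6, 0.1, -1.8]
grip_width: 0.337
finger_force: 59.7
[ 0.51567201 -0.07550998  0.12725685] [-0.62892057  0.08933452 -1.81531379]
n 1 row: [-0.4, 0.2, 1.3] [-0.03, -0.01, 0.04] q6 -0.08 dAng -0.0
```

View pics/w4.png

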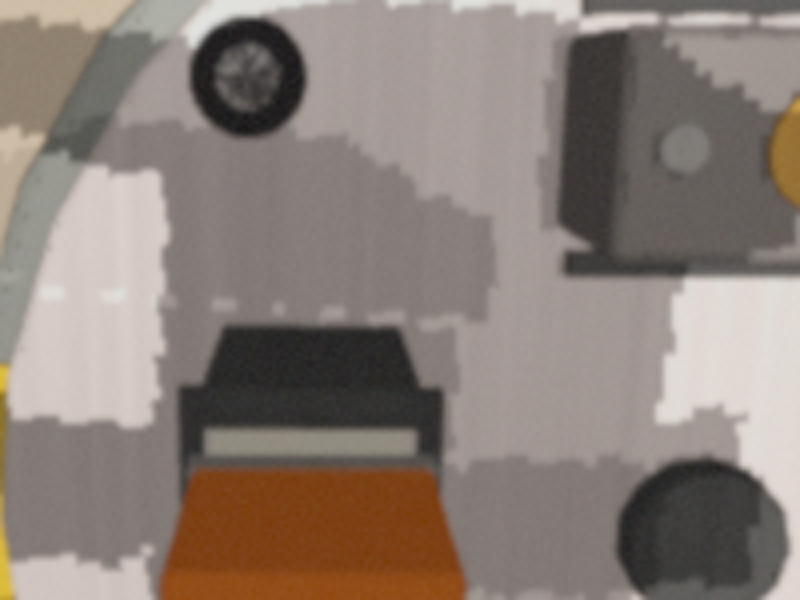

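The crop shows the die's foot edge (crop y≈457, x 190–437) just in front of the near fence's top (inner edge y≈425, x 180–442). They are radially aligned to about 0.3 mm. Next I compute the end gap.

Run:
```python
from h import *
import pickle
c=pickle.load(open("w4.pkl","rb"));g=cv2.cvtColor(c["frame"],cv2.COLOR_RGB2GRAY)
print(g[174:202,318].tolist())
a=np.radians(-7.9);e=np.array([np.cos(a),np.sin(a)]);n=np.array([-e[1],e[0]]);p=ctrl.observe()["ee_pos"][:2]
F=onz(c,317.75,186.25,.091)[:2]
for v in(193.5,195.,197.):D=onz(c,318.4,v,.0987)[:2];print(v,(F-D)@n*1000,(D-p)@n*1000)
print((F-p)@n*1000)
```

```text
[43, 41, 40, 49, 47, 49, 48, 51, 47, 47, 45, 45, 62, 101, 133, 140, 141, 141, 138, 122, 95, 77, 79, 84, 81, 78, 78, 78]
193.5 1.6718822710032937 28.041606363747196
195.0 2.458724934754559 27.25476369999593
197.0 3.511345995930946 26.20214263881954
29.71348863475049
```

```bash
python3 -m handwheel '[20,-0.4,-0.2,0,0,0,0,20,0,0,8,0,0,0,20,0,0,10,0,0,0,20,0,0,10,0,0,0,20,0,0,10,0,0,0,20,0,0,6,0,0,0,20,0,0,3,0,0,0,20,0,0,0,0,0,0,20,0,0,0,0,0,0]'; python3 -m handwheel '[20,0,0,2,0,0,0,20,0,0,0,0,0,0,20,0,0,0,0,0,0]'
```

```text
time: 16.85
ee_pos: [0.5156, -0.0763, 0.0804]
eef_rot: [2.369, 2.063, 0.001]
force: [0.7, -0.4, -2.1]
grip_width: 0.341
finger_force: 59.7
time: 17.15
ee_pos: [0.5154, -0.0763, 0.0782]
eef_rot: [2.369, 2.063, 0.0]
force: [0.0, 0.7, -2.3]
grip_width: 0.342
finger_force: 59.7
```

```bash
python3 -m handwheel '[20,0,0,2,0,0,0,20,0,0,0,0,0,0,20,0,0,0,0,0,0]'; python3 -m handwheel '[20,0,0,1,0,0,0,20,0,0,0,0,0,0,20,0,0,0,0,0,0]'; python3 -m handwheel '[20,0,0,1,0,0,0,20,0,0,0,0,0,0,20,0,0,0,0,0,0]'
```

```text
time: 17.45
ee_pos: [0.5153, -0.0763, 0.076]
eef_rot: [-2.369, -2.063, 0.0]
force: [0.4, -0.2, -3.3]
grip_width: 0.337
finger_force: 59.7
time: 17.75
ee_pos: [0.5153, -0.0763, 0.075]
eef_rot: [-2.369, -2.063, -0.0]
force: [0.5, 0.9, -2.1]
grip_width: 0.342
finger_force: 59.7
time: 18.05
ee_pos: [0.5154, -0.0763, 0.0742]
eef_rot: [2.369, 2.063, 0.001]
force: [0.6, 0.1, -1.9]
grip_width: 0.339
finger_force: 59.9
```

```bash
python3 -m handwheel '[20,0,0,1,0,0,0,20,0,0,0,0,0,0,20,0,0,0,0,0,0]'; python3 -m handwheel '[20,0,0,1,0,0,0,20,0,0,0,0,0,0,20,0,0,0,0,0,0]'
```

```text
time: 18.35
ee_pos: [0.5155, -0.0763, 0.0741]
eef_rot: [2.369, 2.063, 0.001]
force: [-3.9, 1.6, 5.6]
grip_width: 0.34
finger_force: 60.8
time: 18.65
ee_pos: [0.5155, -0.0763, 0.0741]
eef_rot: [2.369, 2.063, 0.0]
force: [-7.4, 1.8, 13.3]
grip_width: 0.344
finger_force: 61.8
```

```bash
python3 -m handwheel '[20,0,0,-1.6,0,0,0,36,0,0,0,0,0,0,40,0,0,0,0,0,0,50,0,0,0,0,0,0,50,0,0,0,0,0,0,50,0,0,0,0,0,0,50,0,0,-10,0,0,0,50,0,0,-30,0,0,0,50,0,0,-40,0,0,0,50,0,0,-40,0,0,0,50,0,0,0,0,0,0,50,0,0,0,0,0,0]'
python3 - <<'E'
from h import *
import pickle
o=ctrl.observe();print(o["ee_pos"],o["finger_force"])
c=camera("wrist");pickle.dump(c,open("w5.pkl","wb"))
m=cv2.inRange(cv2.cvtColor(c["frame"],cv2.COLOR_RGB2HSV),(2,120,60),(20,255,255))
a=np.radians(-7.9);e=np.array([np.cos(a),np.sin(a)]);n=np.array([-e[1],e[0]]);p=np.array([.5155,-.0763])
for q in cv2.findContours(m,0,1)[0]:
    if cv2.contourArea(q)<300: continue
    P=np.array([onz(c,*(k[0]+.5),.085)[:2] for k in q.astype(float)])-p;print(cv2.boundingRect(q),(P@e*1000).min().round(1),(P@e*1000).max().round(1),(P@n*1000).min().round(1),(P@n*1000).max().round(1))
an=np.radians([135,45,-45,-135]);
for k in an: print(np.degrees(k),.5808+.105*np.cos(k+a),-.085+.105*np.sin(k+a))
E
```

```text
time: 19.85
ee_pos: [0.5158, -0.0764, 0.1952]
eef_rot: [2.368, 2.061, 0.003]
force: [0.1, 0.2, -0.9]
grip_width: 0.584
finger_force: 0.0
[ 0.51576519 -0.07638333  0.19522101] 0.0
(298, 161, 40, 69) -13.5 16.6 -26.5 28.6
(398, 100, 23, 23) 59.2 75.1 57.1 72.4
135.0 0.5174631612867453 -0.0012536874733510284
45.0 0.664546312526649 -0.02166316128674535
-45.0 0.6441368387132547 -0.16874631252664898
-135.0 0.497053687473351 -0.14833683871325468
```

The die stands in the bay: its top outline of 30 x 55 mm is centred within about 1.5 mm and untouched. Now the turntable. I straddle the near-left stud tangentially and turn it about 45°, then do a second stroke with the next stud so the hand stays away from the lever.

```bash
python3 -c "
from h import *
plan(.5175,-.0013,.16,37.1,8)"
```

```text
n 8 row: [9.3, 2.3, 4.2] [-0.0, -0.0, -5.63] q6 -0.08 dAng 45.0
```

```bash
python3 -m handwheel '[26,9.3,2.3,4.2,0,0,-5.63,26,9.3,2.3,4.2,0,0,-5.63,26,9.3,2.3,4.2,0,0,-5.63,26,9.3,2.3,4.2,0,0,-5.63,26,9.3,2.3,4.2,0,0,-5.63,26,9.3,2.3,4.2,0,0,-5.63,26,9.3,2.3,4.2,0,0,-5.63,26,9.3,2.3,4.2,0,0,-5.63,26,0,0,0,0,0,0,26,0,0,0,0,0,0]'
python3 - <<'E'
from h import *
import pickle
plan(.5175,-.0013,.078,37.1,5)
c=camera("wrist");g=cv2.cvtColor(c["frame"],cv2.COLOR_RGB2GRAY);save(c,"w6.png",(200,60,440,240),3)
print("stud expected",proj(c,(.5175,-.0013,.085)))
E
```

```text
time: 20.9
ee_pos: [0.5176, -0.0017, 0.1591]
eef_rot: [-1.401, -2.81, 0.001]
force: [0.2, -0.7, 0.4]
grip_width: 0.304
finger_force: 0.0
n 5 row: [0.1, 0.0, 16.2] [-0.02, -0.01, -0.02] q6 -0.72 dAng 0.1
stud expected (np.float64(317.32669144124793), np.float64(213.0757731641212))
```

View pics/w6.png

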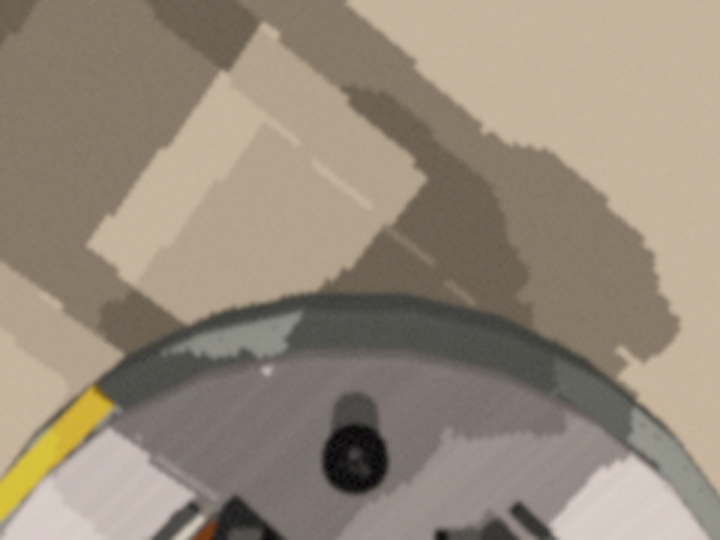

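The stud top is at crop (355,457), which is full-image (318.3,212.3) against the predicted (317.3,213.1). It is centred between the fingers, so I descend.

```bash
python3 -m handwheel '[26,0,0,20,0,0,0,26,0,0,20,0,0,0,26,0,0,20,0,0,0,26,0,0,15,0,0,0,26,0,0,6,0,0,0,26,0,0,0,0,0,0,26,0,0,0,0,0,0]'
python3 -c "
from h import *
k=np.radians(174.1);plan(.5808+.105*np.cos(k),-.085+.105*np.sin(k),.078,84.1,20)"
```

```text
time: 21.65
ee_pos: [0.5186, -0.0019, 0.0799]
eef_rot: [1.399, 2.811, 0.001]
force: [-0.3, -0.2, -0.1]
grip_width: 0.302
finger_force: 0.0
n 20 row: [-0.0, -4.3, 0.1] [0.0, 0.0, -2.35] q6 -0.72 dAng 47.0
```

```bash
python3 -m handwheel '[26,0,-4.3,0,0,0,-2.35,26,0,-4.3,0,0,0,-2.35,26,0,-4.3,0,0,0,-2.35,26,0,-4.3,0,0,0,-2.35,26,0,-4.3,0,0,0,-2.35,26,0,-4.3,0,0,0,-2.35]'
python3 -m handwheel '[26,0,-4.3,0,0,0,-2.35,26,0,-4.3,0,0,0,-2.35,26,0,-4.3,0,0,0,-2.35,26,0,-4.3,0,0,0,-2.35,26,0,-4.3,0,0,0,-2.35,26,0,-4.3,0,0,0,-2.35,26,0,-4.3,0,0,0,-2.35]'
python3 -m handwheel '[26,0,-4.3,0,0,0,-2.35,26,0,-4.3,0,0,0,-2.35,26,0,-4.3,0,0,0,-2.35,26,0,-4.3,0,0,0,-2.35,26,0,-4.3,0,0,0,-2.35,26,0,-4.3,0,0,0,-2.35,26,0,-4.3,0,0,0,-2.35,26,0,0,0,0,0,0,26,0,0,0,0,0,0]'
```

```text
time: 22.25
ee_pos: [0.4999, -0.0193, 0.0804]
eef_rot: [1.04, 2.962, 0.001]
force: [-0.7, 0.5, 0.7]
grip_width: 0.305
finger_force: 0.2
time: 22.95
ee_pos: [0.4842, -0.0449, 0.0805]
eef_rot: [0.606, 3.08, 0.001]
force: [0.5, 0.2, -0.8]
grip_width: 0.31
finger_force: 0.4
time: 23.85
ee_pos: [0.476, -0.0737, 0.0799]
eef_rot: [0.163, 3.136, -0.0]
force: [-0.2, 0.3, 0.2]
grip_width: 0.303
finger_force: 0.0
```

Now I lift and locate the studs and die by code.

```bash
python3 -m handwheel '[26,0,0,-15,0,0,0,26,0,0,-30,0,0,0,26,0,0,-40,0,0,0,26,0,0,-40,0,0,0,26,0,0,0,0,0,0,26,0,0,0,0,0,0]'
cat > tt.py <<'E'
from h import *
# turntable angle from the orange die's top centre (top camera) and green die
def ang(cname="top"):
    c=camera(cname);hsv=cv2.cvtColor(c["frame"],cv2.COLOR_RGB2HSV)
    for n,lo,hi,off in(("orange",(2,150,90),(18,255,255),180),("green",(40,90,40),(85,255,255),0)):
        m=cv2.inRange(hsv,lo,hi)
        for q in cv2.findContours(m,0,1)[0]:
            P=np.array([onz(c,*(k[0]+.5),.085)[:2] for k in q.astype(float)])
            (cx,cy),s,_=cv2.minAreaRect((P*1000).astype(np.float32));d=np.array([cx/1000-.5808,cy/1000+.085])
            if .045<np.hypot(*d)<.09 and max(s)>25: print(cname,n,np.round(d*1000),np.round(s),"table deg",round((np.degrees(np.arctan2(d[1],d[0]))+7.9-off)%360,1))
    return c
E
python3 - <<'E'
from tt import *
c=ang();ang("wrist")
for t in(38,41,44,47):
    k=np.radians(45-7.9+t);print(t,np.round([.5808+.105*np.cos(k),-.085+.105*np.sin(k)],4))
E
```

```text
time: 24.45
ee_pos: [0.476, -0.0735, 0.2051]
eef_rot: [0.162, 3.135, -0.001]
force: [-0.7, 0.6, -0.4]
grip_width: 0.307
finger_force: 0.0
wrist orange [-65. -41.] [21. 67.] table deg 40.0
38 [0.6078 0.0165]
41 [0.6025 0.0177]
44 [0.597  0.0187]
47 [0.5916 0.0194]
```

```bash
python3 -c "
from h import *
plan(.5988,.0184,.17,-9.9,18)
plan(.5988,.0184,.17,-9.9,18,True)"
```

```text
n 18 row: [-9.4, 0.3, 1.8] [0.01, -0.0, -4.78] q6 -1.7 dAng 86.0
n 18 row: [-0.5, 9.6, 1.8] [-0.0, -0.01, 5.22] q6 -1.7 dAng -94.0
```

```bash
python3 -m handwheel '[26,-0.5,9.6,1.8,0,0,5.22,26,-0.5,9.6,1.8,0,0,5.22,26,-0.5,9.6,1.8,0,0,5.22,26,-0.5,9.6,1.8,0,0,5.22,26,-0.5,9.6,1.8,0,0,5.22,26,-0.5,9.6,1.8,0,0,5.22,26,-0.5,9.6,1.8,0,0,5.22,26,-0.5,9.6,1.8,0,0,5.22,26,-0.5,9.6,1.8,0,0,5.22]'
python3 -m handwheel '[26,-0.5,9.6,1.8,0,0,5.22,26,-0.5,9.6,1.8,0,0,5.22,26,-0.5,9.6,1.8,0,0,5.22,26,-0.5,9.6,1.8,0,0,5.22,26,-0.5,9.6,1.8,0,0,5.22,26,-0.5,9.6,1.8,0,0,5.22,26,-0.5,9.6,1.8,0,0,5.22,26,-0.5,9.6,1.8,0,0,5.22,26,-0.5,9.6,1.8,0,0,5.22,26,0,0,0,0,0,0,26,0,0,0,0,0,0]'
python3 - <<'E'
from tt import *
plan(.5988,.0184,.17,-9.9,1)
ang()
c=camera("wrist");g=cv2.cvtColor(c["frame"],cv2.COLOR_RGB2GRAY)
u,v=proj(c,(.5988,.0184,.085));print(u,v)
x0,y0=int(u)-50,int(v)-30
b=cv2.resize(g[y0:y0+60,x0:x0+100],None,fx=4,fy=4,interpolation=cv2.INTER_CUBIC)
h=cv2.HoughCircles(b,cv2.HOUGH_GRADIENT,1,40,param1=80,param2=12,minRadius=28,maxRadius=56)
for k in h[0][:5]:
    uu,vv=x0+k[0]/4,y0+k[1]/4;P=onz(c,uu,vv,.085);d=P[:2]-[.5808,-.085];print(uu,vv,k[2]/4,P.round(4),np.hypot(*d),np.degrees(np.arctan2(d[1],d[0]))+7.9-45, g[int(vv),int(uu)])
E
```

```text
time: 25.45
ee_pos: [0.5168, -0.0001, 0.186]
eef_rot: [-1.402, -2.808, 0.002]
force: [0.1, -0.5, 0.3]
grip_width: 0.304
finger_force: 0.0
time: 26.55
ee_pos: [0.5985, 0.0188, 0.1703]
eef_rot: [-2.4, -2.024, 0.003]
force: [-0.5, -0.3, -0.3]
grip_width: 0.301
finger_force: 0.0
n 1 row: [-0.4, 0.4, 0.3] [-0.15, 0.01, 0.19] q6 0.14 dAng -0.2
top orange [-54. -38.] [29. 53.] table deg 43.4
317.2643272326707 208.93722724861007
316.875 208.875 10.6 [0.5985 0.0185 0.085 ] 0.10500054213076929 43.17391215098736 91
283.125 221.625 7.575 [0.5733 0.0131 0.085 ] 0.09834640243544568 57.277882320038174 201
```

```bash
python3 -m handwheel '[26,-0.4,0.4,20,0,0,0.1,26,0,0,20,0,0,0,26,0,0,20,0,0,0,26,0,0,20,0,0,0,26,0,0,10,0,0,0,26,0,0,0,0,0,0,26,0,0,0,0,0,0]'
python3 -c "
from h import *
k=np.radians(128.6);plan(.5808+.105*np.cos(k),-.085+.105*np.sin(k),.08,38.6,20)"
```

```text
time: 27.35
ee_pos: [0.5998, 0.0184, 0.0827]
eef_rot: [2.404, 2.021, 0.001]
force: [0.4, -0.5, -0.3]
grip_width: 0.305
finger_force: 0.0
n 20 row: [-0.1, -4.5, 0.1] [0.0, 0.0, -2.43] q6 0.14 dAng 48.5
```

```bash
python3 -m handwheel '[26,-0.1,-4.5,0.1,0,0,-2.43,26,-0.1,-4.5,0.1,0,0,-2.43,26,-0.1,-4.5,0.1,0,0,-2.43,26,-0.1,-4.5,0.1,0,0,-2.43,26,-0.1,-4.5,0.1,0,0,-2.43,26,-0.1,-4.5,0.1,0,0,-2.43,26,-0.1,-4.5,0.1,0,0,-2.43,26,-0.1,-4.5,0.1,0,0,-2.43,26,-0.1,-4.5,0.1,0,0,-2.43,26,-0.1,-4.5,0.1,0,0,-2.43]'
python3 -m handwheel '[26,-0.1,-4.5,0.1,0,0,-2.43,26,-0.1,-4.5,0.1,0,0,-2.43,26,-0.1,-4.5,0.1,0,0,-2.43,26,-0.1,-4.5,0.1,0,0,-2.43,26,-0.1,-4.5,0.1,0,0,-2.43,26,-0.1,-4.5,0.1,0,0,-2.43,26,-0.1,-4.5,0.1,0,0,-2.43,26,-0.1,-4.5,0.1,0,0,-2.43,26,-0.1,-4.5,0.1,0,0,-2.43,26,-0.1,-4.5,0.1,0,0,-2.43,26,0,0,0,0,0,0,26,0,0,0,0,0,0]'
python3 -m handwheel '[26,0,0,-15,0,0,0,26,0,0,-30,0,0,0,26,0,0,-40,0,0,0,26,0,0,-40,0,0,0,26,0,0,0,0,0,0,26,0,0,0,0,0,0]'
python3 - <<'E'
from tt import *
ang()
c=camera("wrist");g=cv2.cvtColor(c["frame"],cv2.COLOR_RGB2GRAY)
u,v=proj(c,(.5175,-.0013,.085));print(u,v)
x0,y0=int(u)-50,int(v)-30
b=cv2.resize(g[y0:y0+60,x0:x0+100],None,fx=4,fy=4,interpolation=cv2.INTER_CUBIC)
h=cv2.HoughCircles(b,cv2.HOUGH_GRADIENT,1,40,param1=80,param2=12,minRadius=22,maxRadius=50)
for k in h[0][:4]:
    uu,vv=x0+k[0]/4,y0+k[1]/4;P=onz(c,uu,vv,.085);d=P[:2]-[.5808,-.085];print(uu,vv,k[2]/4,np.hypot(*d),np.degrees(np.arctan2(d[1],d[0]))+7.9-45)
E
```

```text
time: 28.35
ee_pos: [0.5557, 0.0166, 0.0827]
eef_rot: [1.922, 2.482, 0.004]
force: [0.7, -0.2, 0.2]
grip_width: 0.305
finger_force: 0.3
time: 29.55
ee_pos: [0.5155, -0.0034, 0.0808]
eef_rot: [1.361, 2.829, 0.001]
force: [-0.0, -0.5, 0.4]
grip_width: 0.304
finger_force: 0.0
time: 30.15
ee_pos: [0.5155, -0.0034, 0.2059]
eef_rot: [1.36, 2.829, 0.002]
force: [0.1, 0.3, -0.2]
grip_width: 0.307
finger_force: 0.0
321.2176401095031 194.08962732355027
322.375 194.625 9.125 0.10452210702376226 89.48233096587472
358.375 221.875 6.425 0.08768218848856543 69.04141044956202
```

The stud is now at 89.5°, so the table is clicked one step on. Next I shut the fingers, rise and go over the red bar.

```bash
python3 -m handwheel '[0,0,0,-30,0,0,0,0,0,0,-40,0,0,0,0,0,0,-40,0,0,0,0,0,0,0,0,0,0,0,0,0,0,0,0,0]'
python3 - <<'E'
from h import *
a=np.radians(-7.9);e=np.array([np.cos(a),np.sin(a)]);n=np.array([-e[1],e[0]]);ax=np.array([.5808,-.085])
for th in np.arange(0,.71,.1):
    y=-.195+.1506*np.cos(.7-th);z=.15+.1506*np.sin(.7-th)+.011+.019;print(th.round(1),(ax+y*n).round(4),z.round(4),y.round(4))
p=ax-.0798*n
plan(p[0],p[1],.307,-7.9,10)
E
```

```text
time: 30.75
ee_pos: [0.515, -0.0034, 0.314]
eef_rot: [-1.361, -2.831, 0.0]
force: [-0.2, -0.1, -0.5]
grip_width: 0.0
finger_force: 0.0
0.0 [ 0.5698 -0.1641] 0.277 -0.0798
0.1 [ 0.5711 -0.155 ] 0.265 -0.0707
0.2 [ 0.5722 -0.1472] 0.2522 -0.0628
0.3 [ 0.5731 -0.1408] 0.2386 -0.0563
0.4 [ 0.5738 -0.1356] 0.2245 -0.0511
0.5 [ 0.5743 -0.132 ] 0.2099 -0.0474
0.6 [ 0.5746 -0.1297] 0.195 -0.0452
0.7 [ 0.5747 -0.129 ] 0.18 -0.0444
n 10 row: [-17.4, 0.4, 0.7] [-0.0, -0.0, 4.66] q6 -0.75 dAng -46.6
```

```bash
python3 -m handwheel '[0,-17.4,0.4,0.7,0,0,4.66,0,-17.4,0.4,0.7,0,0,4.66,0,-17.4,0.4,0.7,0,0,4.66,0,-17.4,0.4,0.7,0,0,4.66,0,-17.4,0.4,0.7,0,0,4.66,0,-17.4,0.4,0.7,0,0,4.66,0,-17.4,0.4,0.7,0,0,4.66,0,-17.4,0.4,0.7,0,0,4.66,0,-17.4,0.4,0.7,0,0,4.66,0,-17.4,0.4,0.7,0,0,4.66,0,0,0,0,0,0,0,0,0,0,0,0,0,0]'
python3 - <<'E'
from h import *
plan(.5698,-.1641,.277,-7.9,3)
c=camera("top");hsv=cv2.cvtColor(c["frame"],cv2.COLOR_RGB2HSV);H,S,V=cv2.split(hsv)
m=((S>150)&((H<6)|(H>174)))[135:175,405:435];ys,xs=np.nonzero(m);print(len(xs))
E
```

```text
time: 31.95
ee_pos: [0.5697, -0.1633, 0.3055]
eef_rot: [-2.366, -2.062, 0.002]
force: [-1.6, 0.6, 0.3]
grip_width: -0.004
finger_force: 0.0
n 3 row: [-0.3, 0.1, 9.5] [-0.07, -0.02, 0.02] q6 -0.2 dAng -0.0
2
```

```bash
python3 -m handwheel '[0,-0.3,0,10,0,0,0,0,-0.3,0,10,0,0,0,0,0,0,8,0,0,0,0,4.6,0,6,0,0,0,0,4.5,0,6,0,0,0,0,4,0,6.4,0,0,0,0,3.9,0,6.4,0,0,0,0,3.3,0,6.8,0,0,0,0,3.2,0,6.8,0,0,0]'
python3 -m handwheel '[0,2.6,0,7,0,0,0,0,2.6,0,7,0,0,0,0,1.9,0,7.3,0,0,0,0,1.8,0,7.3,0,0,0,0,0,0,0,0,0,0]'
python3 -m handwheel '[0,1.1,0,7.4,0,0,0,0,1.1,0,7.4,0,0,0,0,0.4,0,7.5,0,0,0,0,0.4,0,7.5,0,0,0,0,0,0,0,0,0,0,0,0,0,0,0,0,0]'
```

```text
time: 32.9
ee_pos: [0.5735, -0.1404, 0.241]
eef_rot: [2.369, 2.063, 0.001]
force: [1.2, 1.1, 2.9]
grip_width: -0.001
finger_force: 1.2
time: 33.4
ee_pos: [0.5746, -0.1317, 0.2121]
eef_rot: [-2.369, -2.063, -0.001]
force: [-0.5, 2.8, 6.8]
grip_width: 0.004
finger_force: 3.4
time: 34.0
ee_pos: [0.5746, -0.1293, 0.1823]
eef_rot: [-2.37, -2.061, 0.001]
force: [-0.4, 0.2, -0.1]
grip_width: 0.002
finger_force: 0.0
```

The force fell to zero, so the catch has snapped. I retreat and check.

```bash
python3 -m handwheel '[0,0,0,-20,0,0,0,0,0,0,-40,0,0,0,0,0,0,-40,0,0,0,0,30,0,0,0,0,0,0,40,0,0,0,0,0,0,40,0,0,0,0,0,0,40,0,0,0,0,0,0,0,0,0,0,0,0,0,0,0,0,0,0]'
python3 - <<'E'
from h import *
a=np.radians(-7.9);e=np.array([np.cos(a),np.sin(a)]);n=np.array([-e[1],e[0]]);ax=np.array([.5808,-.085])
for cn in("top","wrist"):
    c=camera(cn);f=c["frame"];hsv=cv2.cvtColor(f,cv2.COLOR_RGB2HSV)
    print(cn,"bar expected",np.round(proj(c,(.5747,-.129,.15))))
    m=cv2.inRange(hsv,(0,160,90),(5,255,255))|cv2.inRange(hsv,(174,160,90),(180,255,255))
    for q in cv2.findContours(m,0,1)[0]:
        if cv2.contourArea(q)>60: print(" red",cv2.boundingRect(q),end=""); u,v=q.mean((0,1));P=onz(c,u,v,.155)[:2]-ax;print((P@e).round(4),(P@n).round(4))
    b=ax-.066*n;print(" die expected",np.round(proj(c,(*b,.085))))
    m=cv2.inRange(hsv,(3,150,70),(18,255,255))
    for q in cv2.findContours(m,0,1)[0]:
        if cv2.contourArea(q)>60: 
            P=np.array([onz(c,*(k[0]+.5),.085)[:2] for k in q.astype(float)])-ax;print(" or",cv2.boundingRect(q),np.round([(P@e).min(),(P@e).max(),(P@n).min(),(P@n).max()],4))
c=camera("wrist");g=cv2.cvtColor(c["frame"],cv2.COLOR_RGB2GRAY)
u,v=proj(c,(.5175,-.0013,.085));x0,y0=int(u)-40,int(v)-30
if 0<x0<560 and 0<y0<340:
    h=cv2.HoughCircles(cv2.resize(g[y0:y0+60,x0:x0+80],None,fx=4,fy=4,interpolation=cv2.INTER_CUBIC),cv2.HOUGH_GRADIENT,1,40,param1=80,param2=12,minRadius=22,maxRadius=50)
    for k in (h[0][:3] if h is not None else []):
        P=onz(c,x0+k[0]/4,y0+k[1]/4,.085);d=P[:2]-ax;print(k[2]/4,np.hypot(*d),np.degrees(np.arctan2(d[1],d[0]))+7.9-45)
print(ctrl.observe()["ee_pos"],ctrl.observe()["force"])
E
```

```text
top bar expected [394. 161.]
 red (513, 214, 66, 81)-0.166 -0.4215
 die expected [397. 166.]
wrist bar expected [316. 240.]
 red (84, 297, 85, 63)-0.1065 -0.0962
 red (270, 223, 94, 41)0.0003 -0.0414
 die expected [317. 230.]
 or (279, 199, 74, 27) [-0.0279  0.0271 -0.0626 -0.042 ]
[ 0.57491897 -0.1292695   0.18310366] [-0.27692004 -0.07799349  0.78199659]$: bad value
```

The retreat was refused ("bad value"), so the tip is still just above the bar. The bar reads as down (y −0.041), and the die is centred in x under the ram. I retype the retreat.

```bash
python3 -m handwheel '[0,0,0,-20,0,0,0, 0,0,0,-40,0,0,0, 0,0,0,-40,0,0,0]'; python3 -m handwheel '[0,40,0,0,0,0,0, 0,40,0,0,0,0,0, 0,40,0,0,0,0,0, 0,40,0,0,0,0,0, 0,0,0,0,0,0,0, 0,0,0,0,0,0,0]'
python3 - <<'E'
from h import *
a=np.radians(-7.9);e=np.array([np.cos(a),np.sin(a)]);n=np.array([-e[1],e[0]]);ax=np.array([.5808,-.085])
for cn in("top","wrist"):
    c=camera(cn);hsv=cv2.cvtColor(c["frame"],cv2.COLOR_RGB2HSV)
    for nm,m,z in(("red",cv2.inRange(hsv,(0,160,90),(5,255,255))|cv2.inRange(hsv,(174,160,90),(180,255,255)),.155),("or",cv2.inRange(hsv,(3,150,70),(18,255,255)),.085)):
      for q in cv2.findContours(m,0,1)[0]:
        if cv2.contourArea(q)>30:
            P=np.array([onz(c,*(k[0]+.5),z)[:2] for k in q.astype(float)])-ax
            if np.abs(P.mean(0)).max()<.12: print(cn,nm,cv2.boundingRect(q),np.round([(P@e).min(),(P@e).max(),(P@n).min(),(P@n).max()],4))
    if cn=="wrist":
        g=cv2.cvtColor(c["frame"],cv2.COLOR_RGB2GRAY)
        for k0 in(45,135):
            k=np.radians(k0-7.9);u,v=proj(c,(ax[0]+.105*np.cos(k),ax[1]+.105*np.sin(k),.085));x0,y0=int(u)-30,int(v)-30
            if not(0<x0<570 and 0<y0<340): continue
            h=cv2.HoughCircles(cv2.resize(g[y0:y0+60,x0:x0+60],None,fx=4,fy=4,interpolation=cv2.INTER_CUBIC),cv2.HOUGH_GRADIENT,1,40,param1=80,param2=10,minRadius=16,maxRadius=50)
            for q in (h[0][:2] if h is not None else []):
                d=onz(c,x0+q[0]/4,y0+q[1]/4,.085)[:2]-ax;print(k0,q[2]/4,np.hypot(*d),np.degrees(np.arctan2(d[1],d[0]))+7.9-k0)
E
```

```text
time: 34.45
ee_pos: [0.5745, -0.1291, 0.2837]
eef_rot: [-2.369, -2.062, 0.001]
force: [0.8, 0.3, 0.0]
grip_width: 0.001
finger_force: 0.0
time: 35.05
ee_pos: [0.597, 0.0299, 0.283]
eef_rot: [2.368, 2.064, -0.0]
force: [0.2, -0.2, -0.1]
grip_width: 0.001
finger_force: 0.0
top red (389, 152, 11, 20) [-0.0253  0.0216 -0.0548 -0.035 ]
top or (389, 160, 13, 18) [-0.0296  0.0122 -0.079  -0.047 ]
wrist red (311, 336, 15, 15) [-0.0048  0.0088 -0.0466 -0.0301]
45 7.875 0.10662780250126118 0.08172716900310206
45 10.675 0.10215409906646147 6.596451527466563
135 6.95 0.10440465684345274 -1.1063481793871972
135 6.975 0.11532104648975368 -14.683221804317213
```

The lever stays down (bar centre y −0.045, as specified), the table is within about 1° of its click, and the die is in its bay, clear of the arm. I hand the job in.

```bash
python3 -c "
from bench import workorder
print(workorder.close_job())"
```

```text
the job is handed in; nothing more can be done
None
```

I handed the job in; no verdict came back, but my last camera check showed the orange die in its bay under the ram, the turntable one click counterclockwise, the lever caught down and the arm clear.

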